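# Load the bar magazine of a tessera cutter

## Robot

A 6-joint arm with a two-finger parallel gripper is mounted at the origin on the work surface. World frame = base frame: x ahead of the robot, y to its left, z up, the work surface at z = 0. Lengths are in m, angles in degrees, forces in N, time in s.
With the tool pointing down it reaches from about 0.4 to 0.825 m from the base axis. Payload 7 kg.
Tool frame: the origin (TCP) lies between the finger pads; the fingertips stand 19 mm ahead of it and the grasp point (between the pads) is the TCP (r.tip_extent is the distance from the TCP to the fingertips, in m); z points along the fingers, y is the direction in which the jaws open and shut (so a half turn about z gives the same grasp; the last joint's range is limited). The gripper opens to 88 mm and grips with 3 to 60 N. Pads are 19 mm wide; open, the fingers measure 130 mm over their backs; the gripper's body (78 mm by 193 mm) begins 47 mm behind the grasp point.
Start: joints at [81.366, 20.546, 0.682, 0, -70.136, -16.507], TCP at [0.287, 0.611, 0.246] pointing down, gripper open.
Joint ranges: [-176.03, 176.03], [-82.01, 121.73], [-58.28, 71.71], [-173.87, 95.51], [-174.79, -0.11], [-173.66, 173.66]. Speed limits (degrees/s): [136.94, 136.94, 172.46, 180, 180, 180].

## Interface

Orientations are given as [roll, pitch, yaw] about the fixed x, y, z axes, in that order (R = Rz(yaw) Ry(pitch) Rx(roll)).
In Python, from plant import r, capture, workorder, spotter gives the robot as it stands.
- The arm moves only by the tool step_arm, never from a script. Its argument "motion" is a list of rows, each a list of 5 numbers: the finger opening in m, from 0 to 0.0876, then the shift along the tool's x, y, z in m, then the turn about the tool's z in rad. In form: [[grip, dx, dy, dz, roll], ...]. A call has 1 to 5 rows; each row is the pose to reach, as a shift and turn from the pose commanded when the call began, along the tool's axes at that moment; what a row does not reach only later rows make up. A row lasts 1/8 s, in which the tool goes at most 62.5 mm and 10.7 degrees, less where a joint would pass 70% of its speed; a pose out of reach is approached as far as the arm can. A call with a gripper value outside its range is refused whole. The fingers move at their own pace and stop on an object; "newtons" is the grip in N (left out, the last holds). Time passes only in rows, so rows that repeat a pose let the fingers close. It gives the time, the measured TCP pose, the force and the opening at its end, in the units of the state.
- r.get_state(): the state, without advancing time (a new reading comes with each control period).
- capture(name): name is "scene" or "top" or "wrist"; returns a dict with "image" (400x640x3 uint8, red, green, blue), "z_map" (400x640 float32, m along the optical axis (not along the pixel's ray), 0 where there is no reading), "fx", "fy", "cx", "cy" (pixels), "pose" (4x4, takes a point from camera to world coordinates). Camera axes: x right, y down, z forward; pixel columns grow to the right and rows downward; lengths in m; the calibration is good to about 2 mm. A picture is of the moment at which its call begins.
- workorder.close_job(): hands the job in, once; it reports no verdict.
Trained networks look in the newest picture that a camera, given by its name, has taken for a name from the list of things; names that differ only in an ending like _2 or _b are one class to them, and where a whole thing is asked for, a point or a joint stands for the part that bears it (a point fixed in the world has none). Each returns a list of dicts, best first, with "p" (0 to 1); they miss things now and then, are a little off and sometimes report something else, mostly with a low value. They report only what shows in the picture. A call takes as long as a camera call. They do not tell look-alikes from the thing itself.
- spotter.regions_of(camera, label): "mask" (400x640 bool, what is visible of it).
- spotter.tip_of(camera, label): "location" ([x, y, z] in m, in world coordinates, good to about 4 mm: a listed point, or the origin of a listed thing).
The state is a dict: "time_s": time; "joints": joint angles; "qd": joint speeds; "joint_torque": joint torques, N m; "tcp_pos": TCP position; "eef_rot": TCP orientation; "contact_force": force on the tool from outside, world axes, zero at the start; "moment": the same for the moment, N m; "gripper_width": finger opening in m.
Only numpy, scipy, OpenCV 4.12 (cv2) and the standard library are available. Lean on these libraries where they do the work, as an engineer would, in place of code of your own. Each camera call takes 0.05 s, during which the arm holds its last target.

## Task

Load the two full-length stone bars from the board into the magazine of the tessera cutter: draw the follower back by its ball handle, swing the handle over into the notch of the catch plate and let it hold there, then lay both bars flat across the track, setting them down rather than dropping them. Unhook the handle and ease the follower forward, never letting it snap, until it presses the two bars together square against the stop, and let go; leave the short offcut, the tub, the rubbing block and the jar where they are.

Things in the scene. Friction and masses are not known exactly. Their poses are not given: they have to be found in the camera images.
- cutter: Fixed grey bench machine. Origin on the bench under its track's middle line; the track feeds along its +y. A feed rod with a black knob sticks out on the -x side at y = 135, z = 64, to x = -170 mm; the splitting head stands at x = 105 to 260, y = 90 to 180, up to z = 225. Axis along y of the handle's swing: x = 0, z = 65. Behind the track, to y = -227, is the rod's guide housing.
- track_floor (a point): On the floor of the open-topped steel track (the magazine), on its middle line, axes as the cutter's, at cutter y = +80, z = 50 mm: 70 mm short of the face of the stop plate (top 30 mm above the floor). Side walls 142 mm apart (+-71 in x), 22 mm high. The follower closes the other end.
- slot (a point): Middle of the slot on the housing at the stem's shut place, cutter (0, -55, 97) mm, level with the slot's top edges; 14 mm wide, along y. Its -x edge is the dark catch plate (39 wide, 6 thick, thumbscrews 10 mm high) with one notch, 15 mm along y and 27 deep. The plate's place is not reported: notch middle at a follower pull of 113 to 137 mm. Elsewhere its edge blocks the swing at about 0.06 rad.
- follower (a joint): Pull of the follower, m. 0 = shut, face 20 mm from the stop; grows as it is drawn back to the cutter's -y; hard end at 0.145. Steel block 126 wide, 20 thick, 28 mm high. A spring draws it shut, 6 N at 0 rising to 12 N at 0.145; it snaps if let go unhooked. Hooked, it stands 2.5 mm nearer shut than the notch's middle. Pressing two bars against the stop it reads 0.036.
- handle (a joint): Swing of the handle, rad, about an axis along the cutter's y. 0 = upright in the slot (play of 0.06 either way), grows as the ball swings to the cutter's -x side; end stop at 0.55 (hooked in the notch). Light friction keeps it where it is left; in the notch the spring holds the stem against the notch's +y side.
- handle_ball (a point): Centre of the handle's steel ball, 30 mm in diameter, 75 mm from the swing axis on a 10 mm steel stem; with the handle upright and the follower shut it is at x = 0, y = -55, z = 140 mm of the cutter; it moves with both joints.
- board: Fixed plywood board 250 x 250 x 12 mm on which the stone bars lie; origin under its centre, top at z = 12 mm.
- bar_a: Full-length stone bar, 130 x 28 x 28 mm, about 0.27 kg, long axis x; origin at the centre of its underside.
- bar_b: The other full-length stone bar, the same as bar_a.
- bar_a_mid (a point): Centre of bar_a.
- bar_b_mid (a point): Centre of bar_b.
- offcut: Short offcut of the same bar stone, 70 x 28 x 28 mm, lying on the board beside the bars; not to be used. Origin at the centre of its underside, long axis x.
- tub: Round white tub full of stone chips, 96 mm across, 62 mm high, on the bench; origin under its centre.
- rub_block: Brick-red rubbing block with a dark pad on top, 100 x 50 x 25 mm, lying on the bench beyond the board; origin under its centre.
- grout_jar: White jar with a lid, 76 mm across, 96 mm high; origin under its centre.
There are look-alikes about, which are no part of the job. What is shaped like the bar_a but red or yellow is not meant.

How it is judged:
By the outcome, as a careful person would: the job done as asked, in the order asked, and still so for the second after the job is handed in, with the robot touching nothing.
It also fails if it takes over 72 s, if anything falls off the work surface, if the arm or the gripper's body presses on something with over 40 N, if the wrist force passes 120 N, or if a joint passes its speed limit or range.

## Working session

There is one attempt and no reset: what is moved stays moved. The work goes in short steps, Python scripts to look and compute and a tool call to move; the robot and the scene stay as the last step left them, time stands still between calls to the robot, and variables do not carry over. Pictures are saved under pics/ and viewed, and the job is handed in when it is done.

Besides the shell and the picture viewer there is one more tool, called after "Call:" in YAML: its name, and indented under it one key for each argument. step_arm: Moves the arm, as the interface text tells. Its arguments: {"type":"object","properties":{"motion":{"type":"array","items":{"type":"array","items":{"type":"number"}}},"newtons":{"type":"number"}},"required":["motion"]}

```bash
ls; mkdir -p pics
cat > h.py <<'E'
import numpy as np, cv2
from plant import r, capture, workorder, spotter
def snap(cam,name):
    c=capture(cam); cv2.imwrite(f'pics/{name}.png',c['image'][:,:,::-1]); return c
def px2w(c,u,v):
    z=c['z_map'][int(v),int(u)]
    p=np.array([(u-c['cx'])/c['fx']*z,(v-c['cy'])/c['fy']*z,z,1]); return (c['pose']@p)[:3]
def w2px(c,p):
    q=np.linalg.inv(c['pose'])@np.append(p,1); return c['fx']*q[0]/q[2]+c['cx'],c['fy']*q[1]/q[2]+c['cy']
def cloud(c):
    v,u=np.mgrid[0:400,0:640]; z=c['z_map']
    P=np.stack([(u-c['cx'])/c['fx']*z,(v-c['cy'])/c['fy']*z,z],-1)
    return P@c['pose'][:3,:3].T+c['pose'][:3,3]
E
python3 - <<'E'
from h import *
np.set_printoptions(precision=4,suppress=True)
print(r.get_state(), r.tip_extent)
for cam in ['scene','top','wrist']:
    c=snap(cam,cam+'0'); print(cam,c['pose'],c['fx'])
    for l in ['cutter','track_floor','slot','handle_ball','board','bar_a','bar_a_mid','offcut','tub','rub_block','grout_jar']:
        try: print(l,[(round(d['p'],2),np.round(d['location'],4)) for d in spotter.tip_of(cam,l)])
        except Exception as e: print(l,e)
E
```

```text
pics
{'time_s': 0.0, 'joints': array([ 81.3664,  20.5922,   0.6341,  -0.0213, -70.1342, -16.5064]), 'qd': array([-0.0728, -0.0581, -0.0157, -0.0767, -0.0291, -0.0271]), 'joint_torque': array([  0.0016, -58.2724,  29.3044,   6.9965,   0.007 ,  -0.0002]), 'tcp_pos': array([0.2866, 0.6106, 0.2446]), 'eef_rot': array([179.9057,  -0.007 , -25.1473]), 'contact_force': array([ 0.6618, -0.4239, -1.4301]), 'moment': array([0.0043, 0.0445, 0.0017]), 'gripper_width': 0.08767482641052601} 0.019
scene [[ 0.8078  0.4602 -0.3685  0.9586]
 [ 0.5893 -0.6459  0.4853 -0.5598]
 [-0.0147 -0.6092 -0.7929  0.9914]
 [ 0.      0.      0.      1.    ]] 381.0574395859358
cutter [(0.73, array([0.5118, 0.1653, 0.0006]))]
track_floor [(0.75, array([0.5058, 0.2464, 0.0454]))]
slot [(0.75, array([0.5165, 0.1134, 0.0928]))]
handle_ball [(0.68, array([ 0.5191, -0.3033,  0.0108])), (0.45, array([0.5142, 0.1093, 0.1378]))]
board [(0.56, array([ 0.508 , -0.3086,  0.0004]))]
bar_a [(0.97, array([ 0.5182, -0.3052,  0.0119])), (0.97, array([ 0.748 , -0.3665,  0.0063])), (0.7, array([ 0.5616, -0.5507, -0.0011])), (0.66, arr
[... 1539 characters left out ...]
.3204, -0.5215,  0.0138])), (0.57, array([ 0.4783, -0.3767,  0.0233])), (0.37, array([ 0.7345, -0.054 , -0.0002]))]
offcut [(0.53, array([ 0.5413, -0.2376,  0.0139])), (0.32, array([ 0.5087, -0.311 , -0.0012]))]
tub [(0.8, array([ 0.7347, -0.0536,  0.0044]))]
rub_block [(0.66, array([ 0.735 , -0.0521,  0.0014])), (0.58, array([ 0.7394, -0.2247,  0.003 ]))]
grout_jar [(0.77, array([ 0.5427,  0.45  , -0.0039]))]
wrist [[-0.4249 -0.8687 -0.2546  0.3552]
 [-0.9053  0.4075  0.1201  0.5787]
 [-0.0006  0.2815 -0.9596  0.3837]
 [ 0.      0.      0.      1.    ]] 329.4687020218679
cutter []
track_floor []
slot []
handle_ball []
board []
bar_a []
bar_a_mid []
offcut []
tub []
rub_block []
grout_jar []
```

View pics/scene0.png

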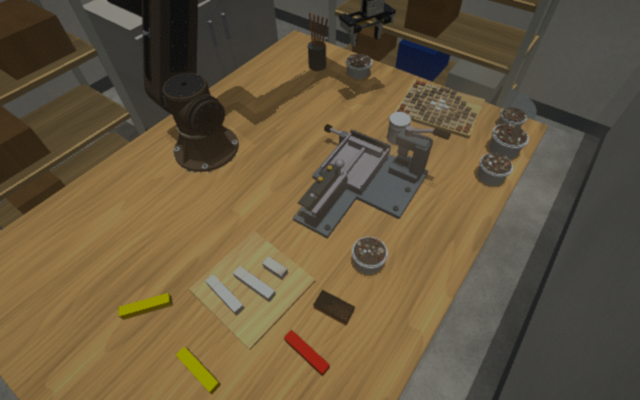

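View pics/top0.png

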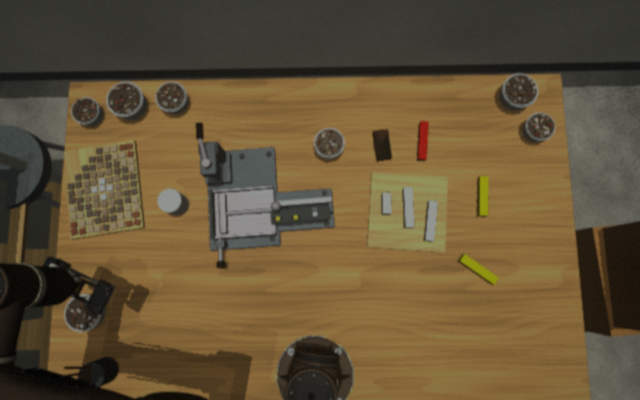

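Run:
```python
from h import *
np.set_printoptions(precision=4,suppress=True)
c=snap('top','top1')
im=c['image'][:,:,::-1]
a=cv2.resize(im[130:270,190:350],None,fx=5,fy=5,interpolation=cv2.INTER_CUBIC)
cv2.imwrite('pics/topc.png',a[:600])
P=cloud(c)
# board bars: height segmentation
m=(abs(P[...,2]-.040)<.008)&(P[...,0]>.35)&(P[...,0]<.68)&(P[...,1]<-.15)&(P[...,1]>-.47)
n,l,s,_=cv2.connectedComponentsWithStats(m.astype(np.uint8))
for i in range(1,n):
    if s[i,4]<30: continue
    q=P[l==i]; rr=cv2.minAreaRect((q[:,:2]*1000).astype(np.float32)); print('bar',rr, np.median(q[:,2]))
# cutter track walls: z~0.072
for z0,nm in[(.072,'wall'),(.05,'floor'),(.097,'plate'),(.225,'head')]:
    m=(abs(P[...,2]-z0)<.006)&(P[...,0]>.3)&(P[...,0]<.8)&(P[...,1]<.4)&(P[...,1]>-.1)
    q=P[m]; 
    if len(q)>20: print(nm,len(q),q.min(0),q.max(0),cv2.minAreaRect((q[:,:2]*1000).astype(np.float32)))
```

```text
bar ((522.0244140625, -306.61163330078125), (130.5779571533203, 30.25849151611328), 0.31383419036865234) 0.03965889774818898
bar ((536.8355102539062, -236.06280517578125), (67.99610900878906, 28.723873138427734), 0.6617141962051392) 0.03961569442686819
bar ((477.99951171875, -376.89459228515625), (29.324542999267578, 129.74273681640625), 82.03716278076172) 0.03987043658039524
wall 991 [ 0.3348 -0.0989  0.066 ] [0.7748 0.3305 0.078 ] ((556.537841796875, 105.63772583007812), (365.6251525878906, 470.54583740234375), 11.10285758972168)
floor 2223 [ 0.3986 -0.0995  0.044 ] [0.784  0.3512 0.056 ] ((595.43994140625, 106.26141357421875), (306.1041259765625, 471.557373046875), 12.641814231872559)
plate 884 [ 0.4705 -0.0577  0.091 ] [0.7028 0.3129 0.103 ] ((552.99951171875, 134.5026092529297), (401.9017639160156, 144.21737670898438), 65.185791015625)
head 73 [0.7092 0.3186 0.2191] [0.7558 0.3371 0.2299] ((732.4201049804688, 327.7861633300781), (46.69859313964844, 17.908729553222656), 1.4265995025634766)
```

View pics/topc.png

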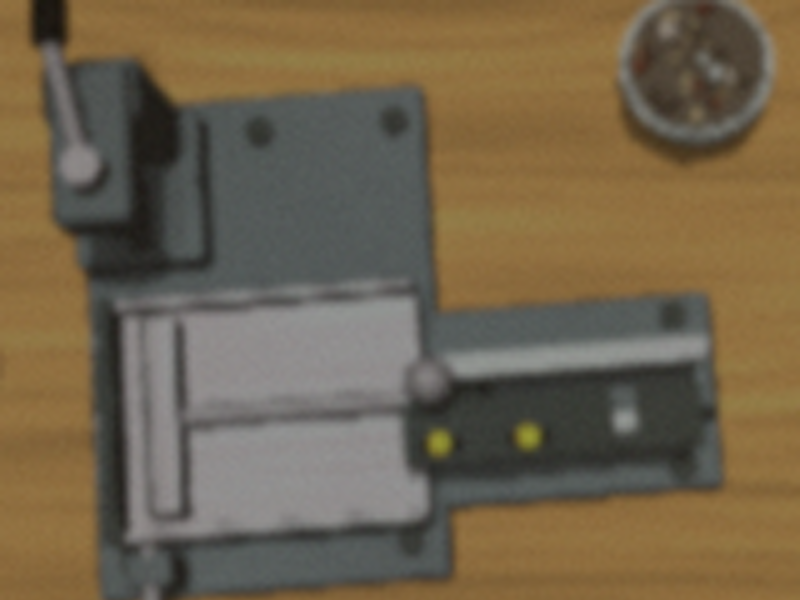

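Call:
step_arm:
  motion:
    - [0.0876, 0.03, 0.028, -0.006, -0.05]
    - [0.0876, 0.072, 0.068, -0.014, -0.14]
    - [0.0876, 0.115, 0.109, -0.022, -0.24]
    - [0.0876, 0.158, 0.15, -0.032, -0.34]
    - [0.0876, 0.2, 0.19, -0.04, -0.44]

```text
time_s: 2.48
tcp_pos: [0.3876, 0.3523, 0.2863]
eef_rot: [-180.0, -0.0, 0.3]
contact_force: [0.9, 0.2, -0.0]
gripper_width: 0.0875
```

Call:
step_arm:
  motion:
    - [0.0876, 0.024, 0.057, -0.003, -0.01]
    - [0.0876, 0.046, 0.115, -0.006, -0.02]
    - [0.0876, 0.07, 0.173, -0.01, -0.03]
    - [0.0876, 0.094, 0.231, -0.014, -0.04]
    - [0.0876, 0.118, 0.289, -0.014, -0.05]

```text
time_s: 3.1
tcp_pos: [0.5057, 0.0643, 0.3005]
eef_rot: [-180.0, -0.1, 3.0]
contact_force: [0.5, 1.0, -0.7]
gripper_width: 0.0876
```

Run:
```python
from h import *
np.set_printoptions(precision=4,suppress=True)
c=snap('wrist','w1'); s=r.get_state(); print(s['tcp_pos'],s['eef_rot'],s['time_s'])
import pickle; pickle.dump(c,open('w1.pkl','wb'))
P=cloud(c)
z=P[...,2]
vis=cv2.applyColorMap(np.clip(z/0.16*255,0,255).astype(np.uint8),cv2.COLORMAP_JET); cv2.imwrite('pics/w1z.png',vis)
```

```text
[0.507  0.0588 0.3   ] [179.9031  -0.0321   2.817 ] 3.15
```

View pics/w1.png

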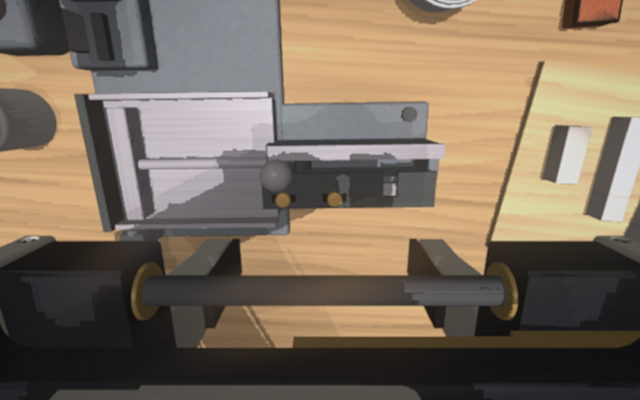

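View pics/w1z.png

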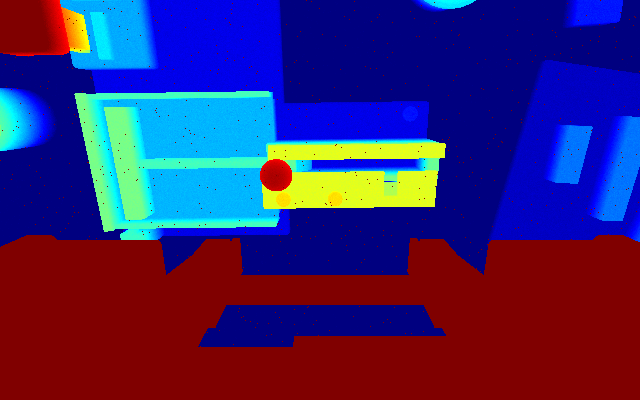

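```bash
python3 - <<'E'
from h import *
import pickle
np.set_printoptions(precision=4,suppress=True)
c=pickle.load(open('w1.pkl','rb')); P=cloud(c); V,U=np.mgrid[0:400,0:640]
z=P[...,2]
print('px depths notch', [P[v,391] for v in (174,178,183,188,194)], P[190,300],P[152,350])
box=(V<235)&(U>60)&(U<460)
# cutter plate: z 0.097
pl=box&(abs(z-.0995)<.008)&(U>250)&(V>130)
print(np.median(z[pl&(V>172)]),np.median(z[pl&(V<160)]))
q=P[pl&(V<162)]; print('rail',cv2.minAreaRect((q[:,:2]*1000).astype(np.float32)))
q=P[pl&(V>168)&(U>295)]; print('plate',cv2.minAreaRect((q[:,:2]*1000).astype(np.float32)))
w=box&(abs(z-.072)<.005)&(U<280)
for nm,mm in [('wall+x',w&(V<105)&(U>90)),('wall-x',w&(V>215)&(U>130))]:
    q=P[mm];print(nm,len(q),np.median(q[:,2])); 
    l=np.polyfit(q[:,1],q[:,0],1); print('x=a*y+b',l, 'yaw',-np.degrees(np.arctan(l[0])),q[:,:2].min(0),q[:,:2].max(0))
st=box&(abs(z-.080)<.006)&(U<150)
q=P[st]; print('stop/follower',cv2.minAreaRect((q[:,:2]*1000).astype(np.float32)))
b=box&(z>.125)&(U>255)&(U<300); q=P[b]
# sphere fit
A=np.c_[2*q,np.ones(len(q))]; s=np.linalg.lstsq(A,(q**2).sum(1),rcond=None)[0]; print('ball',s[:3],np.sqrt(s[3]+s[:3]@s[:3]),q[:,2].max())
# along rows for plate edge profile in notch: print per-column pixel
n=(abs(z-.0995)<.006)
for v in (172,174,177,180,183,186): 
    cols=[u for u in range(360,430) if not n[v,u]]
    print(v,cols[:1],cols[-1:], [P[v,u] for u in (cols[0]-1,cols[-1]+1)] if cols else '')
# use other-plane intersection at plate z=0.1 for edges
E
python3 - <<'E'
import cv2
a=cv2.imread('pics/w1.png')[80:240,60:460]; cv2.imwrite('pics/w1c.png',cv2.resize(a[50:140,190:390],None,fx=4,fy=4,interpolation=cv2.INTER_CUBIC))
E
```

```text
px depths notch [array([ 0.5097, -0.0113,  0.0705]), array([ 0.5072, -0.0095,  0.0808]), array([ 0.5031, -0.0087,  0.0877]), array([ 0.4976, -0.0092,  0.0879]), array([ 0.4904, -0.0103,  0.0863])] [0.4921 0.0898 0.0955] [0.5355 0.0392 0.0958]
0.09587823307575655 0.09580253044038789
rail ((536.2222900390625, 33.00601577758789), (15.401994705200195, 183.91671752929688), 3.7591240406036377)
plate ((496.1257019042969, 19.613243103027344), (39.74706268310547, 150.62060546875), 3.70358943939209)
wall+x 1076 0.0707987407956635
x=a*y+b [-0.0674  0.5984] yaw 3.855167182960167 [0.569  0.1288] [0.5922 0.3194]
wall-x 844 0.07059541487514795
x=a*y+b [-0.0751  0.4523] yaw 4.296482199529026 [0.4192 0.1188] [0.4459 0.2934]
stop/follower ((524.2913818359375, 300.4175109863281), (193.7305145263672, 52.28689956665039), 4.000748634338379)
ball [0.5516 0.0898 0.293 ] 0.1494476584513465 0.43870319632623567
172 [385] [397] [array([0.5166, 0.002 , 0.0968]), array([ 0.5169, -0.0133,  0.0944])]
174 [385] [397] [array([0.5142, 0.0016, 0.0957]), array([ 0.515 , -0.0133,  0.0955])]
177 [384] [397] [array([0.5108, 0.0022, 0.0953]), array([ 0.512 , -0.0133,  0.0968])]
180 [384] [397] [array([0.5079, 0.0022, 0.0968]), array([ 0.5081, -0.0144,  0.0938])]
183 [369] [397] [array([0.5036, 0.0176, 0.0958]), array([ 0.5054, -0.0142,  0.0965])]
186 [384] [397] [array([0.5011, 0.0013, 0.0956]), array([ 0.5019, -0.0148,  0.0952])]
```

View pics/w1c.png

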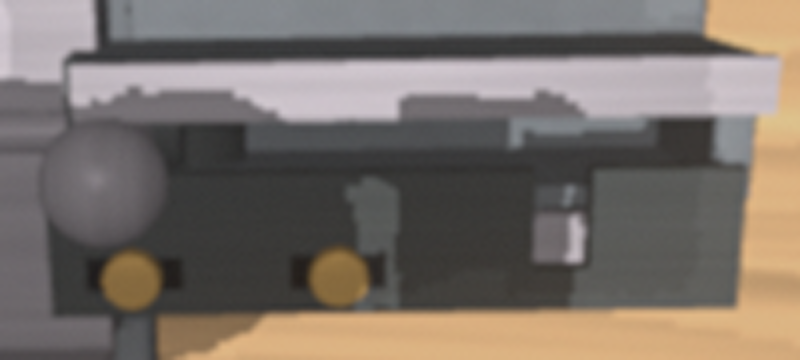

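Run:
```python
from h import *
import pickle
from scipy.optimize import least_squares
np.set_printoptions(precision=4,suppress=True)
c=pickle.load(open('w1.pkl','rb')); P=cloud(c); V,U=np.mgrid[0:400,0:640]
z=P[...,2]
b=(z>.135)&(z<.165)&(U>255)&(U<300)&(V>150)&(V<200); q=P[b]
f=least_squares(lambda p:np.linalg.norm(q-p,axis=1)-.015,q.mean(0)-[0,0,.01],loss='soft_l1',f_scale=.001); print('ball',len(q),f.x,q[:,2].max())
t=np.radians(3.85);R=np.array([[np.cos(t),-np.sin(t)],[np.sin(t),np.cos(t)]])
o=np.array([.5127,.168])
print('ball cutter',R.T@(f.x[:2]-o)); 
for n,p in dict(notch1=(.508,.0015),notch2=(.508,-.0135)).items(): print(n,R.T@(np.array(p)-o))
q=(P[...,:2]-o)@R
for nm,m in [('follower?',(abs(z-.078)<.003)),('stop',abs(z-.080)<.003),('wall',abs(z-.071)<.003),('plate',abs(z-.096)<.003)]:
    for lo,hi in[(-.24,-.04),(-.04,.1),(.1,.14),(.14,.18)]:
        k=m&(V<235)&(q[...,1]>lo)&(q[...,1]<hi)&(abs(q[...,0])<.09); 
        if k.sum()>20: print(nm,lo,hi,k.sum(),np.percentile(q[k],[1,99],axis=0).ravel())
```

```text
ball 818 [0.5166 0.11   0.1388] 0.15515793658444055
ball cutter [ 0.     -0.0582]
notch1 [-0.0159 -0.1658]
notch2 [-0.0169 -0.1808]
follower? -0.24 -0.04 336 [-0.0201 -0.2293  0.0212 -0.0624]
follower? 0.1 0.14 2426 [-0.0607  0.1062  0.0619  0.1281]
follower? 0.14 0.18 1531 [-0.0742  0.1458  0.0763  0.1567]
stop -0.24 -0.04 206 [-0.0202 -0.2286  0.022  -0.0592]
stop 0.1 0.14 2290 [-0.0606  0.1064  0.0619  0.1281]
stop 0.14 0.18 1366 [-0.074   0.1459  0.0763  0.1567]
wall -0.24 -0.04 193 [-0.0753 -0.2186  0.0766 -0.0401]
wall -0.04 0.1 2472 [-0.0761 -0.0388  0.077   0.0985]
wall 0.1 0.14 837 [-0.0843  0.1005  0.0773  0.1393]
wall 0.14 0.18 522 [-0.0757  0.1409  0.0764  0.148 ]
plate -0.24 -0.04 7537 [-0.0455 -0.2231  0.0218 -0.044 ]
plate -0.04 0.1 95 [-0.0454 -0.04   -0.0193 -0.0355]
```

Call:
step_arm:
  motion:
    - [0.0876, 0.006, -0.025, 0.02, -0.008]
    - [0.0876, 0.012, -0.05, 0.06, -0.016]
    - [0.0876, 0.012, -0.05, 0.105, -0.016]
    - [0.0876, 0.012, -0.05, 0.14, -0.016]
    - [0.0876, 0.012, -0.05, 0.14, -0.016]

```text
time_s: 3.78
tcp_pos: [0.5129, 0.116, 0.1574]
eef_rot: [179.9, 0.3, 3.8]
contact_force: [1.0, -0.1, -0.2]
gripper_width: 0.0878
```

Run:
```python
from h import *
np.set_printoptions(precision=4,suppress=True)
s=r.get_state(); print(s['tcp_pos'],s['eef_rot'],s['time_s'])
```

```text
[0.5129 0.116  0.1574] [179.8657   0.2723   3.8414] 3.775
```

Call:
step_arm:
  motion:
    - [0.0876, 0.003, 0.006, 0.006, 0]
    - [0.0876, 0.003, 0.006, 0.012, 0]
    - [0.0876, 0.003, 0.006, 0.012, 0]

```text
time_s: 4.15
tcp_pos: [0.518, 0.1108, 0.148]
eef_rot: [-180.0, -0.0, 3.8]
contact_force: [1.2, 0.1, 0.1]
gripper_width: 0.0875
```

Run:
```python
from h import *
np.set_printoptions(precision=4,suppress=True)
c=snap('wrist','w2');s=r.get_state(); print(s['tcp_pos'],s['eef_rot'],s['time_s'])
```

```text
[0.5181 0.1109 0.1481] [-179.9807   -0.0406    3.8361] 4.2
```

View pics/w2.png

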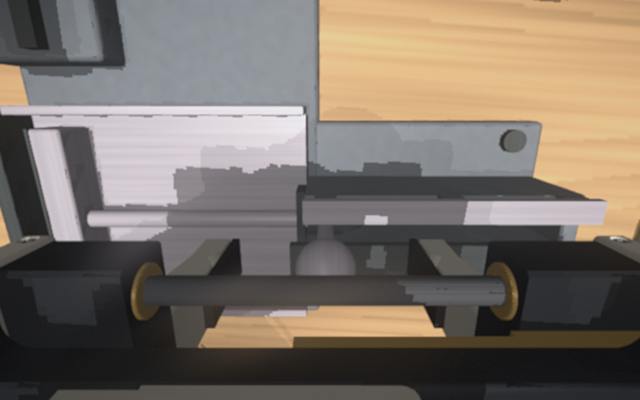

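Call:
step_arm:
  motion:
    - [0.05, -0.0015, 0, 0.003, 0]
    - [0.02, -0.0015, 0, 0.003, 0]
    - [0.02, -0.0015, 0, 0.003, 0]
    - [0.02, -0.0015, 0, 0.003, 0]
    - [0.02, -0.0015, 0, 0.003, 0]
  newtons: 30

```text
time_s: 4.82
tcp_pos: [0.5164, 0.1109, 0.1446]
eef_rot: [-180.0, -0.0, 3.9]
contact_force: [0.6, -0.1, 0.3]
gripper_width: 0.0434
```

Call:
step_arm:
  motion:
    - [0.02, 0, 0, 0, 0]
    - [0.02, 0, 0, 0, 0]

```text
time_s: 5.08
tcp_pos: [0.5162, 0.1102, 0.1446]
eef_rot: [179.9, 0.0, 3.9]
contact_force: [0.3, -2.5, 1.3]
gripper_width: 0.0282
```

Call:
step_arm:
  motion:
    - [0.02, 0, 0.005, 0, 0]
    - [0.02, 0, 0.015, 0, 0]
    - [0.02, 0, 0.03, 0, 0]
    - [0.02, 0, 0.045, 0, 0]
    - [0.02, 0, 0.06, 0, 0]

```text
time_s: 5.7
tcp_pos: [0.5209, 0.0522, 0.1445]
eef_rot: [-179.8, -0.1, 3.9]
contact_force: [-0.2, 8.7, -1.9]
gripper_width: 0.0279
```

Call:
step_arm:
  motion:
    - [0.02, 0, 0.015, 0, 0]
    - [0.02, 0, 0.03, 0, 0]
    - [0.02, 0, 0.045, 0, 0]
    - [0.02, 0, 0.056, 0, 0]
    - [0.02, 0, 0.056, 0, 0]

```text
time_s: 6.32
tcp_pos: [0.5246, -0.0037, 0.1445]
eef_rot: [-179.8, -0.1, 3.8]
contact_force: [-1.2, 11.1, -0.7]
gripper_width: 0.0285
```

Run:
```python
from h import *
np.set_printoptions(precision=4,suppress=True)
c=snap('wrist','w3');s=r.get_state(); print(s['tcp_pos'],s['eef_rot'],s['time_s'],s['contact_force'])
t=snap('top','top3');
cv2.imwrite('pics/top3c.png',cv2.resize(t['image'][130:270,190:350,::-1],None,fx=4,fy=4,interpolation=cv2.INTER_CUBIC))
t=snap('scene','sc3');
cv2.imwrite('pics/sc3c.png',cv2.resize(t['image'][100:250,270:450,::-1],None,fx=4,fy=4,interpolation=cv2.INTER_CUBIC))
```

```text
[ 0.5246 -0.0035  0.1444] [-179.8323   -0.0858    3.8106] 6.375 [-1.4146 10.3402  0.3326]
```

View pics/w3.png

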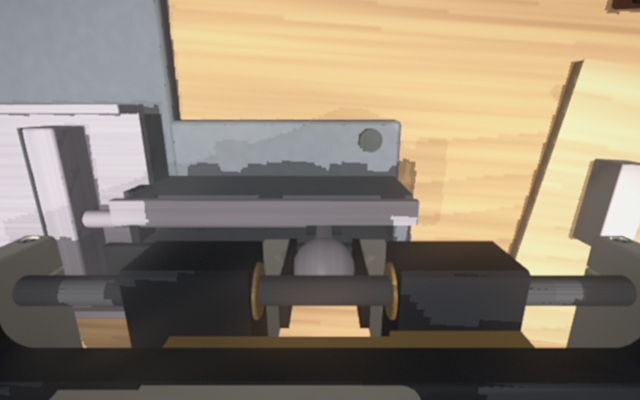

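View pics/sc3c.png

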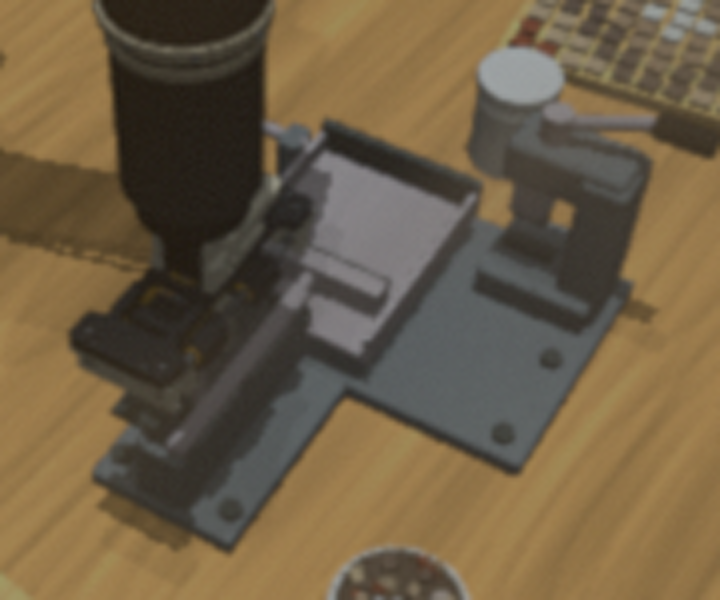

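Call:
step_arm:
  motion:
    - [0.02, 0, 0.0013, 0, 0]
    - [0.02, -0.003, 0.0013, 0.0, 0]
    - [0.02, -0.006, 0.0013, 0.0003, 0]
    - [0.02, -0.0085, 0.0013, 0.0005, 0]
    - [0.02, -0.011, 0.0013, 0.0008, 0]

```text
time_s: 7.1
tcp_pos: [0.5147, -0.0048, 0.144]
eef_rot: [-179.8, -0.2, 3.9]
contact_force: [1.6, 11.2, -2.7]
gripper_width: 0.0281
```

Call:
step_arm:
  motion:
    - [0.02, -0.0076, 0, 0.0015, 0]
    - [0.02, -0.0147, 0, 0.0037, 0]
    - [0.02, -0.0216, 0, 0.0067, 0]
    - [0.02, -0.025, 0, 0.0084, 0]
    - [0.02, -0.0275, 0, 0.01, 0]

```text
time_s: 7.72
tcp_pos: [0.4873, -0.0068, 0.1346]
eef_rot: [-179.8, -0.2, 3.9]
contact_force: [-2.3, 10.8, 5.0]
gripper_width: 0.0287
```

Call:
step_arm:
  motion:
    - [0.02, -0.001, -0.001, 0.0006, 0]
    - [0.02, -0.001, -0.002, 0.0006, 0]
    - [0.02, -0.001, -0.003, 0.0006, 0]
    - [0.02, -0.001, -0.004, 0.0006, 0]

```text
time_s: 8.22
tcp_pos: [0.4855, -0.0048, 0.1338]
eef_rot: [180.0, -0.1, 3.9]
contact_force: [2.3, -2.1, 4.4]
gripper_width: 0.0284
```

Call:
step_arm:
  motion:
    - [0.04, 0, 0, 0, 0]
    - [0.06, 0, 0, 0, 0]
    - [0.06, 0, 0, 0, 0]
    - [0.06, 0, 0, 0, 0]

```text
time_s: 8.72
tcp_pos: [0.4843, -0.005, 0.133]
eef_rot: [180.0, 0.0, 3.8]
contact_force: [1.3, 0.5, -0.5]
gripper_width: 0.0588
```

Call:
step_arm:
  motion:
    - [0.06, 0, 0, -0.03, 0]
    - [0.06, 0, 0, -0.08, 0]
    - [0.06, 0, 0.01, -0.13, 0]
    - [0.06, 0, 0.04, -0.16, 0]
    - [0.06, 0, 0.06, -0.16, 0]

```text
time_s: 9.35
tcp_pos: [0.4897, -0.0654, 0.2961]
eef_rot: [-180.0, -0.3, 3.9]
contact_force: [-0.9, -0.0, -0.8]
gripper_width: 0.0603
```

Run:
```python
from h import *
np.set_printoptions(precision=4,suppress=True)
import pickle
c=snap('wrist','w4');s=r.get_state(); print(s['tcp_pos'],s['eef_rot'],s['time_s'],s['contact_force'])
pickle.dump(c,open('w4.pkl','wb'))
```

```text
[ 0.489  -0.0667  0.2944] [179.997   -0.1244   3.8299] 9.4 [-0.1426 -1.5076 -0.8389]
```

View pics/w4.png

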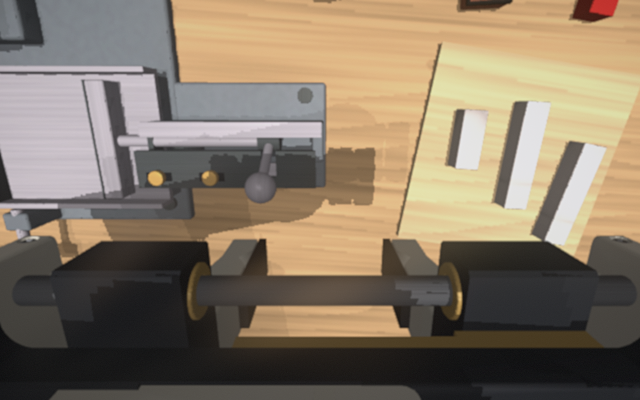

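Call:
step_arm:
  motion:
    - [0.06, 0, 0.05, 0, 0]
    - [0.06, -0.01, 0.11, 0, 0]
    - [0.06, -0.02, 0.17, 0, 0]
    - [0.06, -0.02, 0.23, 0.02, 0]
    - [0.06, -0.02, 0.26, 0.04, 0]

```text
time_s: 10.02
tcp_pos: [0.4857, -0.328, 0.2521]
eef_rot: [-180.0, 0.0, 3.7]
contact_force: [0.3, 0.1, -1.0]
gripper_width: 0.0601
```

Run:
```python
from h import *
np.set_printoptions(precision=4,suppress=True)
import pickle
c=pickle.load(open('w4.pkl','rb')); P=cloud(c); V,U=np.mgrid[0:400,0:640]; z=P[...,2]
t=np.radians(3.85);R=np.array([[np.cos(t),-np.sin(t)],[np.sin(t),np.cos(t)]]); o=np.array([.513,.1655])
q=(P[...,:2]-o)@R
k=(abs(z-.078)<.004)&(V<205)&(U<125)&(U>60)&(q[...,1]<.1)&(abs(q[...,0])<.06); print('follower',np.percentile(q[k],[2,98],axis=0).ravel())
b=P[(z>.11)&(z<.15)&(U>235)&(U<290)&(V>160)&(V<210)]
from scipy.optimize import least_squares
f=least_squares(lambda p:np.linalg.norm(b-p,axis=1)-.015,b.mean(0)-[0,0,.01],loss='soft_l1',f_scale=.001); print('ball',f.x,R.T@(f.x[:2]-o))
c=snap('wrist','w5');s=r.get_state(); print(s['tcp_pos'],s['eef_rot'],s['time_s'],s['contact_force'])
P=cloud(c); z=P[...,2]
m=((abs(z-.040)<.007)&(V<235)).astype(np.uint8)
n,l,st,_=cv2.connectedComponentsWithStats(m)
for i in range(1,n):
    if st[i,4]<100: continue
    qq=P[l==i]; qq=qq[abs(qq[:,2]-np.median(qq[:,2]))<.003]; rr=cv2.minAreaRect((qq[:,:2]*1000).astype(np.float32))
    d=qq[:,:2]-qq[:,:2].mean(0); w,v=np.linalg.eigh(d.T@d); a=v[:,1]; print(st[i],rr,'pca yaw',np.degrees(np.arctan(a[1]/a[0])),qq.mean(0))
```

```text
follower [-0.0569 -0.0036  0.058   0.0179]
ball [ 0.4866 -0.0047  0.1285] [-0.0377 -0.1681]
[ 0.4847 -0.3291  0.2485] [-179.8916    0.2785    3.6776] 10.075 [ 0.9631 -2.4887 -1.8797]
[ 293   76   31  125 3294] ((522.4921875, -307.57757568359375), (129.66085815429688, 28.039247512817383), 0.5287024974822998) pca yaw 0.5072638641917477 [ 0.526  -0.3076  0.0388]
[ 227   86   29   70 1923] ((538.3206787109375, -237.46395874023438), (70.15109252929688, 28.376361846923828), 0.7243040800094604) pca yaw 0.5295409745677448 [ 0.5396 -0.2377  0.0388]
[ 60 100  20  42 429] ((527.7899169921875, -61.68026351928711), (41.01365280151367, 3.4090375900268555), 5.064316272735596) pca yaw 3.9591618834619418 [ 0.5282 -0.0616  0.0403]
[ 345  124   52  111 2882] ((480.81170654296875, -378.1493835449219), (28.282188415527344, 125.40335083007812), 82.2559814453125) pca yaw -8.13811528064611 [ 0.4847 -0.3783  0.0387]
[ 39 145  14  13 121] ((494.8647155761719, -31.75349235534668), (11.72751235961914, 2.761336326599121), 5.953380584716797) pca yaw 0.7927932855954682 [ 0.4947 -0.032   0.0406]
```

View pics/w5.png

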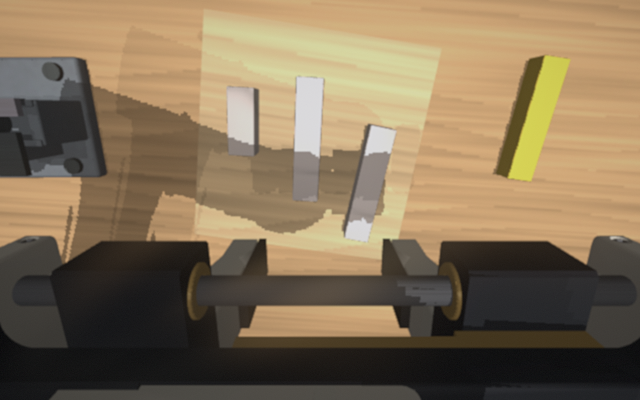

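Call:
step_arm:
  motion:
    - [0.046, 0.012, -0.006, 0.03, 0.03]
    - [0.046, 0.025, -0.012, 0.08, 0.056]
    - [0.046, 0.039, -0.0185, 0.13, 0.056]
    - [0.046, 0.039, -0.0185, 0.14, 0.056]
    - [0.046, 0.039, -0.0185, 0.14, 0.056]

```text
time_s: 10.7
tcp_pos: [0.5236, -0.3044, 0.1132]
eef_rot: [180.0, 0.1, 0.7]
contact_force: [1.5, -0.6, 0.8]
gripper_width: 0.0463
```

Run:
```python
from h import *
np.set_printoptions(precision=4,suppress=True)
c=snap('wrist','w6');s=r.get_state(); print(s['tcp_pos'],s['eef_rot'],s['time_s'],s['contact_force'])
```

```text
[ 0.5243 -0.3048  0.1144] [179.9586  -0.0558   0.6642] 10.75 [-0.0185 -0.2591  0.5182]
```

View pics/w6.png

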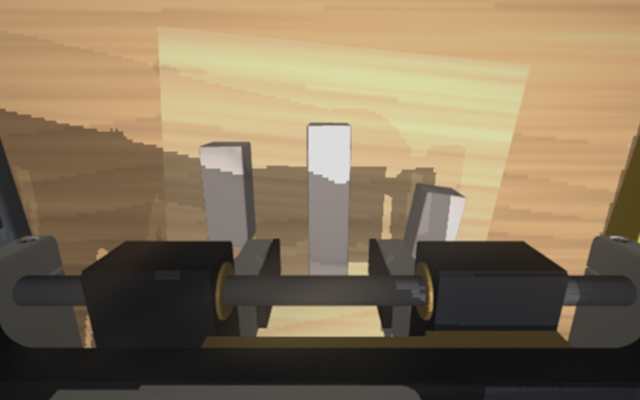

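Call:
step_arm:
  motion:
    - [0.046, -0.0015, 0.003, 0.03, 0]
    - [0.046, -0.0015, 0.003, 0.06, 0]
    - [0.046, -0.0015, 0.003, 0.078, 0]
    - [0.046, -0.0015, 0.003, 0.078, 0]

```text
time_s: 11.25
tcp_pos: [0.5224, -0.3078, 0.036]
eef_rot: [180.0, -0.0, 0.6]
contact_force: [-0.3, 0.5, 0.8]
gripper_width: 0.0458
```

Call:
step_arm:
  motion:
    - [0.02, 0, 0, 0, 0]
    - [0.02, 0, 0, 0, 0]
    - [0.02, 0, 0, 0, 0]
    - [0.02, 0, 0, 0, 0]
  newtons: 30

```text
time_s: 11.75
tcp_pos: [0.5231, -0.3076, 0.0366]
eef_rot: [180.0, -0.1, 0.7]
contact_force: [-0.7, 1.7, 7.2]
gripper_width: 0.0278
```

Call:
step_arm:
  motion:
    - [0.02, 0, 0, -0.015, 0]
    - [0.02, 0, 0, -0.05, 0]
    - [0.02, 0, -0.005, -0.1, -0.01]
    - [0.02, 0, -0.025, -0.14, -0.03]
    - [0.02, 0, -0.06, -0.165, -0.056]

```text
time_s: 12.38
tcp_pos: [0.5219, -0.2475, 0.203]
eef_rot: [180.0, -0.1, 3.8]
contact_force: [-0.6, 1.8, -4.0]
gripper_width: 0.0279
```

Call:
step_arm:
  motion:
    - [0.02, 0.003, -0.05, -0.005, 0]
    - [0.02, 0.006, -0.105, -0.005, 0]
    - [0.02, 0.009, -0.16, -0.005, 0]
    - [0.02, 0.012, -0.215, -0.005, 0]
    - [0.02, 0.015, -0.27, -0.005, 0]

```text
time_s: 13.0
tcp_pos: [0.5178, 0.0246, 0.206]
eef_rot: [-180.0, -0.0, 3.8]
contact_force: [1.1, -0.0, -3.1]
gripper_width: 0.0274
```

Call:
step_arm:
  motion:
    - [0.02, 0.001, -0.055, 0, 0]
    - [0.02, 0.002, -0.11, 0, 0]
    - [0.02, 0.004, -0.165, 0, 0]
    - [0.02, 0.005, -0.205, 0, 0]
    - [0.02, 0.006, -0.23, 0, 0]

```text
time_s: 13.62
tcp_pos: [0.5084, 0.2546, 0.2056]
eef_rot: [-180.0, 0.0, 3.9]
contact_force: [-0.1, 0.3, -2.3]
gripper_width: 0.028
```

Run:
```python
from h import *
np.set_printoptions(precision=4,suppress=True)
c=snap('wrist','w7');s=r.get_state(); print(s['tcp_pos'],s['eef_rot'],s['time_s'],s['contact_force'])
```

```text
[0.5089 0.2565 0.2055] [-179.9517   -0.0326    3.9536] 13.675 [ 2.2221  2.765  -2.6873]
```

View pics/w7.png

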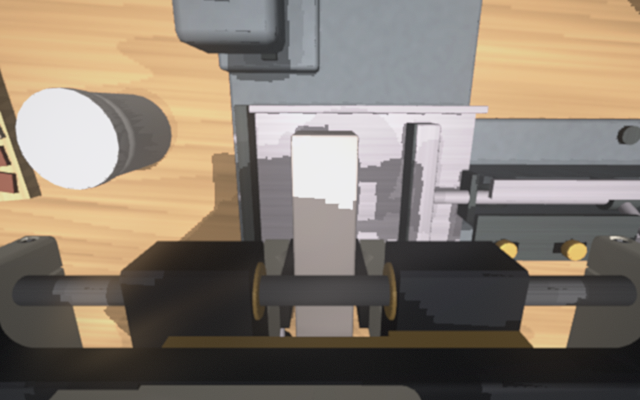

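Call:
step_arm:
  motion:
    - [0.02, -0.001, -0.001, 0.02, 0]
    - [0.02, -0.0018, -0.002, 0.06, 0]
    - [0.02, -0.0018, -0.002, 0.1, 0]
    - [0.02, -0.0018, -0.002, 0.12, 0]
    - [0.02, -0.0018, -0.002, 0.12, 0]

```text
time_s: 14.3
tcp_pos: [0.5062, 0.2534, 0.0839]
eef_rot: [179.9, 0.2, 3.8]
contact_force: [0.5, 0.7, -3.2]
gripper_width: 0.0276
```

Call:
step_arm:
  motion:
    - [0.02, 0, 0, 0.003, 0]
    - [0.02, 0, 0, 0.006, 0]
    - [0.02, 0, 0, 0.008, 0]
    - [0.02, 0, 0, 0.0095, 0]
    - [0.02, 0, 0, 0.0095, 0]

```text
time_s: 14.92
tcp_pos: [0.5071, 0.2548, 0.0757]
eef_rot: [180.0, 0.0, 3.9]
contact_force: [0.1, -0.6, -3.0]
gripper_width: 0.0278
```

Not yet in contact; go a bit further down slowly.

Call:
step_arm:
  motion:
    - [0.02, 0, 0, 0.001, 0]
    - [0.02, 0, 0, 0.0015, 0]
    - [0.02, 0, 0, 0.002, 0]
    - [0.02, 0, 0, 0.002, 0]

```text
time_s: 15.42
tcp_pos: [0.5072, 0.2548, 0.0746]
eef_rot: [-180.0, -0.0, 3.9]
contact_force: [-3.8, -1.0, 6.0]
gripper_width: 0.0278
```

Call:
step_arm:
  motion:
    - [0.046, 0, 0, 0, 0]
    - [0.046, 0, 0, 0, 0]
    - [0.046, 0, 0, 0, 0]
    - [0.046, 0, 0, -0.015, 0]
    - [0.046, 0, 0, -0.05, 0]

```text
time_s: 16.05
tcp_pos: [0.5064, 0.2541, 0.1236]
eef_rot: [179.9, 0.1, 3.8]
contact_force: [1.3, -0.1, 0.3]
gripper_width: 0.0457
```

Call:
step_arm:
  motion:
    - [0, 0, 0.015, -0.002, 0]
    - [0, 0, 0.043, -0.002, 0]
    - [0, 0, 0.043, -0.002, 0]
    - [0, 0, 0.043, -0.002, 0]
    - [0, 0, 0.043, -0.002, 0]

```text
time_s: 16.68
tcp_pos: [0.5101, 0.2122, 0.1257]
eef_rot: [-180.0, -0.0, 3.9]
contact_force: [0.6, 0.0, -0.6]
gripper_width: 0.0028
```

Run:
```python
from h import *
np.set_printoptions(precision=4,suppress=True)
c=snap('wrist','w8');s=r.get_state(); print(s['tcp_pos'],s['eef_rot'],s['time_s'],s['gripper_width'])
t=np.radians(3.85);R=np.array([[np.cos(t),-np.sin(t)],[np.sin(t),np.cos(t)]]); o=np.array([.513,.1655])
print(R.T@(s['tcp_pos'][:2]-o))
P=cloud(c); V,U=np.mgrid[0:400,0:640]; z=P[...,2]; q=(P[...,:2]-o)@R*1000
m=((abs(z-.0775)<.004)&(V<238)&(abs(q[...,0])<75)).astype(np.uint8)
n,l,st,_=cv2.connectedComponentsWithStats(m)
for i in range(1,n):
    if st[i,4]>100: print(st[i],cv2.minAreaRect(q[l==i].astype(np.float32)),np.percentile(q[l==i],[1,99],axis=0).ravel(),np.median(z[l==i]))
```

```text
[0.51   0.2122 0.1257] [179.9997  -0.0006   3.8778] 16.725 0.001475462726021825
[0.0001 0.0468]
[ 117  106   43  132 2874] ((36.05828857421875, 153.91920471191406), (11.761704444885254, 77.92313385009766), 89.29098510742188) [ -0.6494 148.6387  74.4487 159.0058] 0.07872739840913912
[ 224  126   55  112 5412] ((30.803321838378906, 89.33773040771484), (28.546981811523438, 66.9606704711914), 89.74267578125) [ -1.4601  75.3484  63.8082 102.7941] 0.0768731881762209
[ 370  129   44  109 4101] ((29.979522705078125, 7.732543468475342), (21.82468032836914, 65.86530303955078), 89.99358367919922) [-0.6837 -2.6014 62.3587 18.4359] 0.0787973331835582
[470 200 170  12 964] ((20.081104278564453, -89.42118072509766), (7.043821811676025, 96.9764633178711), 2.4655964374542236) [  15.5305 -134.7025   21.8463  -41.5141] 0.07839786318343397
```

View pics/w8.png

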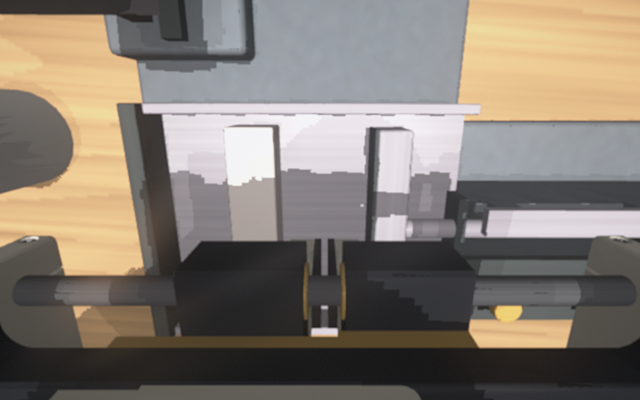

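Call:
step_arm:
  motion:
    - [0, 0, 0, 0.02, 0]
    - [0, 0, 0, 0.048, 0]
    - [0, 0, 0, 0.05, 0]
    - [0, 0, -0.006, 0.05, 0]
    - [0, 0, -0.013, 0.05, 0]

```text
time_s: 17.35
tcp_pos: [0.5097, 0.2257, 0.0768]
eef_rot: [-180.0, -0.1, 3.9]
contact_force: [0.4, -2.9, 1.6]
gripper_width: 0.0003
```

Call:
step_arm:
  motion:
    - [0, 0, -0.008, 0, 0]
    - [0, 0, -0.016, 0, 0]
    - [0, 0, -0.024, 0, 0]
    - [0, 0, -0.032, 0, 0]
    - [0, 0, -0.035, 0, 0]

```text
time_s: 17.98
tcp_pos: [0.507, 0.26, 0.0765]
eef_rot: [180.0, -0.0, 3.9]
contact_force: [0.9, -5.6, 6.2]
gripper_width: -0.0001
```

```bash
cat > trk.py <<'E'
from h import *
np.set_printoptions(precision=4,suppress=True)
t=np.radians(3.85);R=np.array([[np.cos(t),-np.sin(t)],[np.sin(t),np.cos(t)]]); o=np.array([.513,.1655])
V,U=np.mgrid[0:400,0:640]
def trk(name):
    c=snap('wrist',name);s=r.get_state(); print(s['tcp_pos'],s['eef_rot'],s['time_s'],s['gripper_width'],'cutter',R.T@(s['tcp_pos'][:2]-o))
    P=cloud(c); z=P[...,2]; q=(P[...,:2]-o)@R*1000
    m=((abs(z-.0775)<.004)&(V<238)&(abs(q[...,0])<75)&(q[...,1]>-30)).astype(np.uint8)
    n,l,st,_=cv2.connectedComponentsWithStats(m)
    for i in range(1,n):
        if st[i,4]>100: print(st[i],cv2.minAreaRect(q[l==i].astype(np.float32)),np.percentile(q[l==i],[1,99],axis=0).ravel(),np.median(z[l==i]))
E
python3 -c "
from trk import *
trk('w9')"
```

```text
[0.507  0.2602 0.0765] [179.9844  -0.0416   3.8862] 18.025 0.000576745924491867 cutter [0.0004 0.0949]
[ 163  107   44  131 3644] ((46.12297058105469, 154.0570068359375), (10.992401123046875, 57.66546630859375), 89.93378448486328) [ 19.7869 148.9347  74.566  159.0054] 0.07877494515682114
[ 218  135   72  103 6651] ((40.77898406982422, 124.99243927001953), (45.923370361328125, 28.555606842041016), 0.13835473358631134) [ 18.9561 110.9933  63.4383 138.4014] 0.07688177945551924
[ 490  137   72  101 5485] ((40.27549743652344, 8.342012405395508), (23.0811767578125, 45.25966262817383), 89.7860107421875) [19.6712 -2.2505 62.6208 18.899 ] 0.07869869597385057
```

View pics/w9.png

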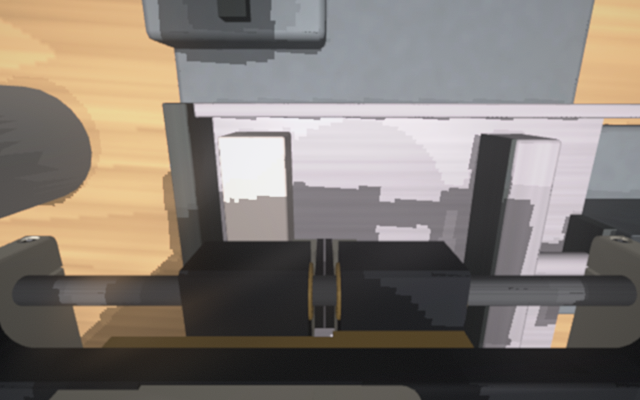

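Call:
step_arm:
  motion:
    - [0, 0, 0.003, -0.02, 0]
    - [0.02, 0, 0.006, -0.07, 0]
    - [0.046, -0.003, 0.025, -0.115, 0.02]
    - [0.046, -0.008, 0.07, -0.135, 0.05]
    - [0.046, -0.014, 0.125, -0.135, 0.08]

```text
time_s: 18.65
tcp_pos: [0.5022, 0.1348, 0.2131]
eef_rot: [-179.8, -0.2, -0.7]
contact_force: [1.3, -0.8, -0.5]
gripper_width: 0.0351
```

```bash
cat > rel.py <<'E'
import sys
from h import *
s=r.get_state(); p=s['tcp_pos']; y=np.radians(s['eef_rot'][2]); g=np.array([float(a) for a in sys.argv[1:4]])-p
X=np.array([np.cos(y),np.sin(y)]);Y=np.array([np.sin(y),-np.cos(y)])
print(p,s['eef_rot'],s['time_s'],'dx %.4f dy %.4f dz %.4f roll %.4f'%(g[:2]@X,g[:2]@Y,-g[2],-(np.radians(float(sys.argv[4]))-y)))
E
python3 rel.py .4785 -.3775 .21 -8.1
```

```text
[0.50217813 0.13475427 0.21309368] [-179.82511493   -0.24377766   -0.66809044] 18.65 dx -0.0177 dy 0.5125 dz 0.0031 roll 0.1297
```

Call:
step_arm:
  motion:
    - [0.046, -0.002, 0.055, 0, 0.02]
    - [0.046, -0.004, 0.112, 0, 0.05]
    - [0.046, -0.006, 0.17, 0, 0.08]
    - [0.046, -0.008, 0.228, 0, 0.11]
    - [0.046, -0.01, 0.286, 0, 0.13]

```text
time_s: 19.27
tcp_pos: [0.4878, -0.153, 0.2113]
eef_rot: [-180.0, -0.1, -8.2]
contact_force: [1.1, -0.1, 0.3]
gripper_width: 0.0459
```

```bash
python3 rel.py .4785 -.3775 .12 -8.1
```

```text
[ 0.48780821 -0.15297085  0.21128256] [-1.79961377e+02 -1.00159409e-01 -8.19032091e+00] 19.275 dx 0.0228 dy 0.2236 dz 0.0913 roll -0.0016
```

Call:
step_arm:
  motion:
    - [0.046, 0.006, 0.055, 0, 0]
    - [0.046, 0.012, 0.115, 0.01, 0]
    - [0.046, 0.018, 0.175, 0.03, 0]
    - [0.046, 0.022, 0.216, 0.06, 0]
    - [0.046, 0.023, 0.222, 0.085, 0]

```text
time_s: 19.9
tcp_pos: [0.4786, -0.377, 0.1243]
eef_rot: [-180.0, -0.0, -8.4]
contact_force: [0.2, 0.3, -1.3]
gripper_width: 0.0464
```

```bash
python3 - <<'E'
from h import *
c=snap('wrist','w10')
E
python3 rel.py .4785 -.3775 .036 -8.1
```

```text
[ 0.47710196 -0.37554242  0.12087091] [-179.88427425    0.24466422   -8.3631726 ] 19.95 dx 0.0017 dy 0.0017 dz 0.0849 roll -0.0046
```

View pics/w10.png

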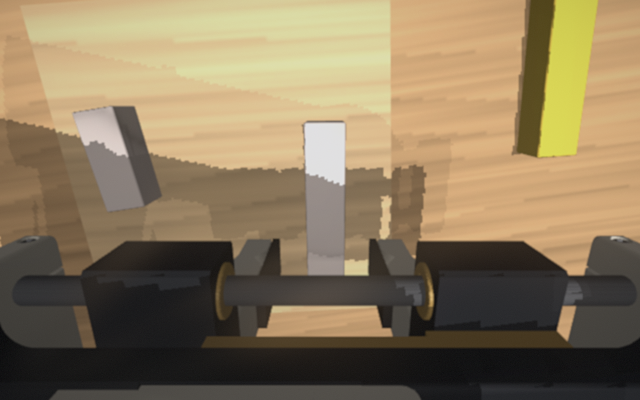

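Call:
step_arm:
  motion:
    - [0.046, 0.001, 0.001, 0.03, 0]
    - [0.046, 0.001, 0.001, 0.065, 0]
    - [0.046, 0.001, 0.001, 0.084, 0]
    - [0.046, 0.001, 0.001, 0.086, 0]
    - [0.046, 0.001, 0.001, 0.086, 0]

```text
time_s: 20.58
tcp_pos: [0.4805, -0.3758, 0.0407]
eef_rot: [180.0, -0.1, -8.1]
contact_force: [0.1, 0.1, 0.7]
gripper_width: 0.046
```

Call:
step_arm:
  motion:
    - [0.02, 0, 0, 0, 0]
    - [0.02, 0, 0, 0, 0]
    - [0.02, 0, 0, 0, 0]
    - [0.02, 0, 0, 0, 0]
  newtons: 30

```text
time_s: 21.08
tcp_pos: [0.48, -0.3763, 0.0406]
eef_rot: [180.0, -0.1, -8.2]
contact_force: [-1.0, 0.1, 6.1]
gripper_width: 0.0277
```

Call:
step_arm:
  motion:
    - [0.02, 0, 0, -0.015, 0]
    - [0.02, 0, 0, -0.05, 0]
    - [0.02, 0.003, -0.008, -0.1, -0.05]
    - [0.02, 0.003, -0.03, -0.145, -0.13]
    - [0.02, 0, -0.07, -0.17, -0.209]

```text
time_s: 21.7
tcp_pos: [0.4899, -0.3067, 0.2125]
eef_rot: [179.9, -0.1, 3.8]
contact_force: [1.3, 0.7, -3.7]
gripper_width: 0.0277
```

```bash
python3 rel.py .5087 .2294 .21 3.85
```

```text
[ 0.48987903 -0.30673479  0.21254559] [ 1.79945152e+02 -1.48982022e-01  3.84343300e+00] 21.7 dx 0.0547 dy -0.5337 dz 0.0025 roll -0.0001
```

Call:
step_arm:
  motion:
    - [0.02, 0.006, -0.055, 0, 0]
    - [0.02, 0.012, -0.11, 0, 0]
    - [0.02, 0.018, -0.165, 0, 0]
    - [0.02, 0.024, -0.22, 0, 0]
    - [0.02, 0.03, -0.275, 0, 0]

```text
time_s: 22.32
tcp_pos: [0.5005, -0.0285, 0.2102]
eef_rot: [-180.0, 0.0, 3.8]
contact_force: [1.5, 0.6, -3.3]
gripper_width: 0.028
```

Call:
step_arm:
  motion:
    - [0.02, 0.006, -0.055, 0, 0]
    - [0.02, 0.012, -0.11, 0, 0]
    - [0.02, 0.017, -0.165, 0, 0]
    - [0.02, 0.022, -0.215, 0, 0]
    - [0.02, 0.025, -0.254, 0, 0]

```text
time_s: 22.95
tcp_pos: [0.5086, 0.2267, 0.21]
eef_rot: [-180.0, 0.0, 3.8]
contact_force: [0.2, 0.2, -4.2]
gripper_width: 0.0277
```

```bash
python3 -c "
from trk import *
trk('w11')"; python3 rel.py .5087 .2294 .088 3.85
```

```text
[0.5094 0.2302 0.2099] [-179.9195   -0.0367    3.9057] 23.0 0.0277047315733994 cutter [0.0007 0.0648]
[ 200  105   27  133 1808] ((18.755638122558594, 154.16639709472656), (10.749578475952148, 112.2522201538086), 89.85713958740234) [-35.8835 148.9107  74.1152 159.0035] 0.07876415626127278
[ 228  120   42  118 3949] ((12.420223236083984, 124.93717193603516), (101.97095489501953, 28.486297607421875), 0.26175880432128906) [-36.7392 111.0119  62.5906 138.5158] 0.07687665077544387
[ 372  121   33  117 3044] ((12.605812072753906, 7.7269134521484375), (21.850357055664062, 100.10936737060547), 89.93370056152344) [-35.8313  -2.6125  61.8743  18.4132] 0.07872818025516792
[0.50938255 0.2302494  0.20985187] [-1.79919506e+02 -3.67081364e-02  3.90570455e+00] 23.0 dx -0.0007 dy 0.0008 dz 0.1219 roll 0.0010
```

View pics/w11.png

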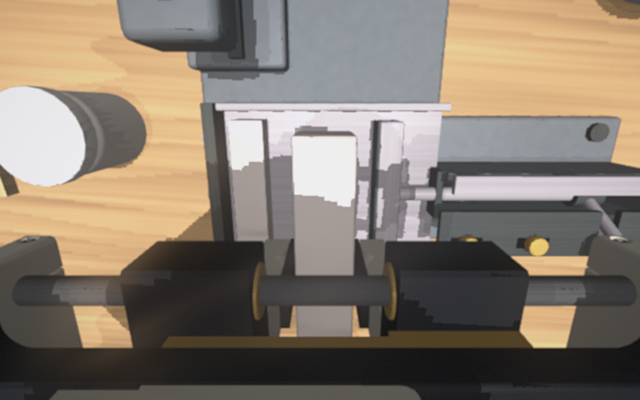

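Call:
step_arm:
  motion:
    - [0.02, -0.001, 0.001, 0.02, 0]
    - [0.02, -0.001, 0.001, 0.06, 0]
    - [0.02, -0.001, 0.001, 0.1, 0]
    - [0.02, -0.001, 0.001, 0.12, 0]
    - [0.02, -0.001, 0.001, 0.12, 0]

```text
time_s: 23.62
tcp_pos: [0.5072, 0.2228, 0.0884]
eef_rot: [179.9, 0.2, 3.8]
contact_force: [0.1, 0.3, -2.2]
gripper_width: 0.0277
```

Call:
step_arm:
  motion:
    - [0.02, 0, 0, 0.003, 0]
    - [0.02, 0, 0, 0.006, 0]
    - [0.02, 0, 0, 0.0085, 0]
    - [0.02, 0, 0, 0.0105, 0]
    - [0.02, 0, 0, 0.0105, 0]

```text
time_s: 24.25
tcp_pos: [0.5084, 0.2237, 0.0791]
eef_rot: [180.0, 0.0, 3.8]
contact_force: [-0.2, -0.6, -3.1]
gripper_width: 0.0281
```

Call:
step_arm:
  motion:
    - [0.02, 0, -0.003, 0, 0]
    - [0.02, 0, -0.006, 0, 0]
    - [0.02, 0, -0.006, 0.0012, 0]
    - [0.02, 0, -0.006, 0.0024, 0]
    - [0.02, 0, -0.006, 0.0024, 0]

```text
time_s: 24.88
tcp_pos: [0.5083, 0.2304, 0.0786]
eef_rot: [-180.0, -0.1, 3.8]
contact_force: [-7.6, 0.2, 13.7]
gripper_width: 0.0273
```

Call:
step_arm:
  motion:
    - [0.02, 0, 0, -0.0012, 0]
    - [0.04, 0, 0, -0.0012, 0]
    - [0.04, 0, 0, -0.0012, 0]
    - [0.04, 0, 0, -0.015, 0]
    - [0.04, 0, 0, -0.05, 0]

```text
time_s: 25.5
tcp_pos: [0.5073, 0.229, 0.1265]
eef_rot: [179.9, 0.2, 3.8]
contact_force: [1.1, 0.6, 0.9]
gripper_width: 0.0402
```

Call:
step_arm:
  motion:
    - [0.06, -0.005, 0.03, -0.04, 0]
    - [0.06, -0.01, 0.08, -0.08, 0]
    - [0.06, -0.015, 0.12, -0.1, 0]

```text
time_s: 25.88
tcp_pos: [0.5016, 0.108, 0.2301]
eef_rot: [-179.9, -0.2, 3.8]
contact_force: [0.3, 0.6, -0.5]
gripper_width: 0.0592
```

```bash
python3 -c "
from trk import *
trk('w12')"
```

```text
[0.5014 0.1049 0.2323] [-179.9271   -0.2997    3.782 ] 25.925 0.059312769154196525 cutter [-0.0157 -0.0597]
[  66   87   46  151 2253] ((6.703948974609375, 153.7923126220703), (12.146042823791504, 136.5662078857422), 89.8301010131836) [-58.409  148.3915  74.095  159.1249] 0.07865826140855026
[  95  101   56  137 4442] ((1.5550270080566406, 124.5499038696289), (124.45069885253906, 29.499187469482422), 0.1683294177055359) [-59.225  110.549   62.9157 138.23  ] 0.07690998852227851
[ 166  102   48  136 4330] ((0.708648681640625, 64.29277038574219), (124.46532440185547, 28.668405532836914), 0.14152872562408447) [-59.0865  50.4745  62.083   77.9469] 0.07686426289999296
[ 236  102   33  136 3409] ((1.5646018981933594, 7.595558166503906), (22.003629684448242, 122.71527862548828), 89.85697174072266) [-58.2957  -3.2037  62.049   18.1386] 0.078796538473763
```

View pics/w12.png

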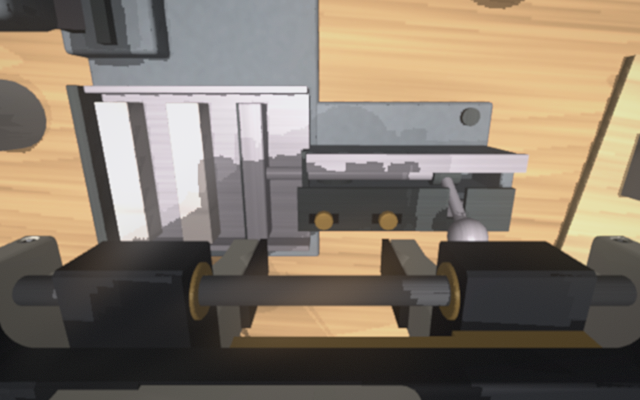

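```bash
python3 rel.py .486 -.005 .2 3.85
```

```text
[0.50135638 0.10489001 0.23226891] [-179.92712856   -0.29969338    3.78199168] 25.925 dx -0.0226 dy 0.1086 dz 0.0323 roll -0.0012
```

Call:
step_arm:
  motion:
    - [0.06, -0.01, 0.045, 0.0, 0]
    - [0.06, -0.022, 0.095, 0.01, 0]
    - [0.06, -0.022, 0.108, 0.025, 0]
    - [0.06, -0.022, 0.108, 0.03, 0]
    - [0.06, -0.022, 0.108, 0.03, 0]

```text
time_s: 26.55
tcp_pos: [0.4865, 0.0003, 0.1967]
eef_rot: [180.0, 0.0, 3.8]
contact_force: [-0.7, 0.5, 0.3]
gripper_width: 0.06
```

```bash
python3 rel.py .486 -.005 .1345 3.85
```

```text
[4.86471261e-01 3.44659052e-04 1.96718930e-01] [1.79988297e+02 1.89739982e-02 3.81041673e+00] 26.55 dx -0.0008 dy 0.0053 dz 0.0622 roll -0.0007
```

Call:
step_arm:
  motion:
    - [0.06, 0, 0.005, 0.02, 0]
    - [0.06, 0, 0.005, 0.045, 0]
    - [0.06, 0, 0.005, 0.06, 0]
    - [0.06, 0, 0.005, 0.061, 0]
    - [0.06, 0, 0.005, 0.061, 0]

```text
time_s: 27.18
tcp_pos: [0.4872, -0.0048, 0.1364]
eef_rot: [180.0, -0.0, 3.8]
contact_force: [-0.1, -0.2, -0.0]
gripper_width: 0.0597
```

```bash
python3 rel.py .486 -.005 .1345 3.85
```

```text
[ 0.48715316 -0.00475333  0.13643237] [ 1.79997836e+02 -4.78366092e-02  3.83512350e+00] 27.175 dx -0.0012 dy 0.0002 dz 0.0019 roll -0.0003
```

Call:
step_arm:
  motion:
    - [0.03, -0.001, 0, 0.002, 0]
    - [0.02, -0.001, 0, 0.002, 0]
    - [0.02, -0.001, 0, 0.002, 0]
    - [0.02, -0.001, 0, 0.002, 0]
    - [0.02, -0.001, 0, 0.002, 0]
  newtons: 35

```text
time_s: 27.8
tcp_pos: [0.4855, -0.005, 0.1339]
eef_rot: [-180.0, -0.0, 3.8]
contact_force: [-2.1, 3.9, 2.1]
gripper_width: 0.0282
```

Call:
step_arm:
  motion:
    - [0.02, 0, 0.0015, 0, 0]
    - [0.02, 0, 0.003, 0, 0]
    - [0.02, 0, 0.003, 0, 0]
    - [0.02, 0.002, 0.003, -0.001, 0]
    - [0.02, 0.0045, 0.003, -0.0025, 0]

```text
time_s: 28.42
tcp_pos: [0.49, -0.0067, 0.1362]
eef_rot: [-179.9, 0.0, 3.8]
contact_force: [-4.1, 10.5, 1.7]
gripper_width: 0.028
```

Call:
step_arm:
  motion:
    - [0.02, 0.0045, 0, -0.0021, 0]
    - [0.02, 0.0105, 0, -0.0045, 0]
    - [0.02, 0.0183, 0, -0.0067, 0]
    - [0.02, 0.0272, 0, -0.0081, 0]
    - [0.02, 0.0345, 0, -0.0085, 0]

```text
time_s: 29.05
tcp_pos: [0.5245, -0.0042, 0.1443]
eef_rot: [-179.9, 0.0, 3.8]
contact_force: [-2.8, 10.1, -0.8]
gripper_width: 0.0285
```

Call:
step_arm:
  motion:
    - [0.02, 0, -0.005, 0, 0]
    - [0.02, 0, -0.013, 0, 0]
    - [0.02, 0, -0.021, 0, 0]
    - [0.02, 0, -0.029, 0, 0]
    - [0.02, 0, -0.037, 0, 0]

```text
time_s: 29.68
tcp_pos: [0.5221, 0.0327, 0.1443]
eef_rot: [-179.9, 0.0, 3.8]
contact_force: [-2.0, 7.3, -0.4]
gripper_width: 0.0281
```

Call:
step_arm:
  motion:
    - [0.02, 0, -0.007, 0, 0]
    - [0.02, 0, -0.014, 0, 0]
    - [0.02, 0, -0.021, 0, 0]
    - [0.02, 0, -0.027, 0, 0]
    - [0.02, 0, -0.032, 0, 0]

```text
time_s: 30.3
tcp_pos: [0.5199, 0.0642, 0.1444]
eef_rot: [-179.9, 0.0, 3.8]
contact_force: [-1.7, 3.4, -0.4]
gripper_width: 0.0278
```

```bash
python3 -c "
from trk import *
trk('w13'); print(r.get_state()['contact_force'])"
```

```text
[0.5199 0.0646 0.1444] [-179.9307    0.0107    3.7971] 30.35 0.02818548924215841 cutter [ 0.0001 -0.1012]
[   0  126   84  112 7839] ((26.459636688232422, 89.10176086425781), (54.339839935302734, 73.70575714111328), 89.31394958496094) [ -8.6483  62.7415  62.6102 112.5576] 0.07788713451002163
[-2.3804  7.5245 -1.1504]
```

View pics/w13.png

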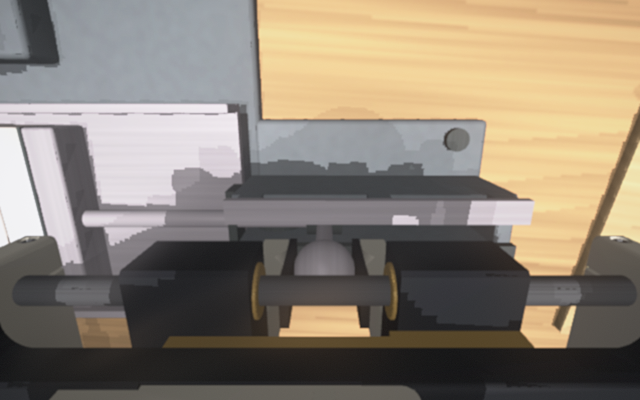

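Call:
step_arm:
  motion:
    - [0.02, 0, -0.0025, 0, 0]
    - [0.02, 0, -0.005, 0, 0]
    - [0.02, 0, -0.0072, 0, 0]
    - [0.02, 0, -0.009, 0, 0]
    - [0.02, 0, -0.0095, 0, 0]

```text
time_s: 30.98
tcp_pos: [0.5192, 0.0727, 0.1445]
eef_rot: [180.0, 0.0, 3.8]
contact_force: [-1.1, 4.1, -4.8]
gripper_width: 0.0281
```

Call:
step_arm:
  motion:
    - [0.02, 0, -0.001, 0, 0]
    - [0.02, 0, -0.002, 0, 0]
    - [0.02, 0, -0.003, 0, 0]
    - [0.02, 0, -0.003, 0, 0]

```text
time_s: 31.48
tcp_pos: [0.5187, 0.0744, 0.1446]
eef_rot: [179.9, 0.1, 3.8]
contact_force: [-0.3, -4.9, -2.4]
gripper_width: 0.028
```

Call:
step_arm:
  motion:
    - [0.02, 0, 0.0003, 0, 0]
    - [0.035, 0, 0.0003, 0, 0]
    - [0.05, 0, 0.0003, 0, 0]
    - [0.06, 0, 0.0003, 0, 0]
    - [0.06, 0, 0.0003, 0, 0]

```text
time_s: 32.1
tcp_pos: [0.5196, 0.0757, 0.145]
eef_rot: [-180.0, -0.0, 3.8]
contact_force: [0.4, 0.9, -0.2]
gripper_width: 0.0573
```

Call:
step_arm:
  motion:
    - [0.06, 0, 0, -0.03, 0]
    - [0.06, 0, 0.0, -0.08, 0]
    - [0.06, -0.02, -0.03, -0.12, 0]
    - [0.06, -0.05, -0.06, -0.15, 0]
    - [0.06, -0.05, -0.06, -0.15, 0]

```text
time_s: 32.72
tcp_pos: [0.4653, 0.1338, 0.2979]
eef_rot: [-179.8, -0.3, 4.0]
contact_force: [0.7, 0.0, -0.9]
gripper_width: 0.06
```

```bash
python3 -c "
from trk import *
trk('w14'); print(r.get_state()['contact_force'])
c=snap('scene','sc14'); cv2.imwrite('pics/sc14c.png',cv2.resize(c['image'][100:250,270:450,::-1],None,fx=4,fy=4))"
```

```text
[0.4653 0.133  0.2962] [-179.8787   -0.1656    3.9294] 32.775 0.06002178677257966 cutter [-0.0498 -0.0292]
[  139    55    97   144 10183] ((-0.12522125244140625, 115.97036743164062), (149.59817504882812, 86.7247543334961), 0.0456506609916687) [-65.6632  73.3829  66.7588 158.1628] 0.07745749654056283
[-0.4528 -0.2343 -1.2429]
```

View pics/w14.png

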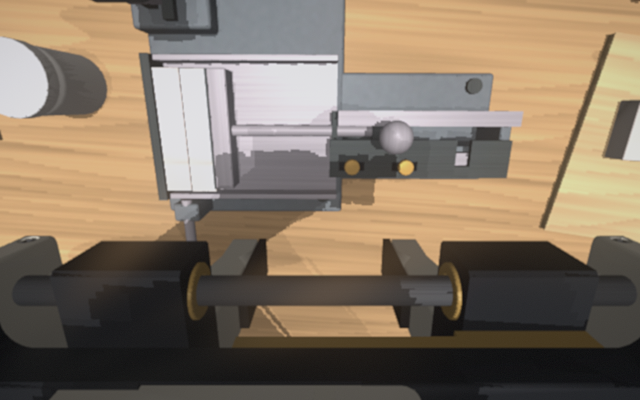

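View pics/sc14.png

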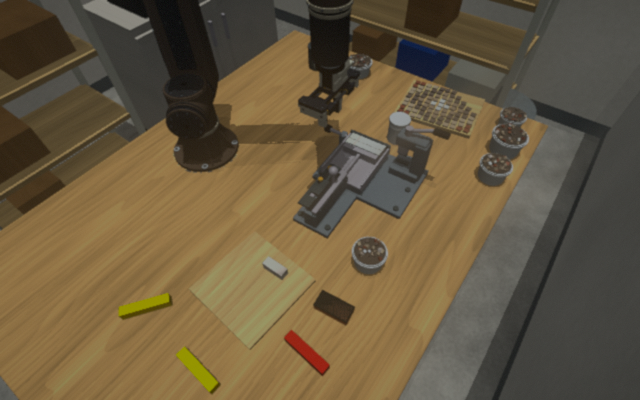

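```bash
python3 -c "
from trk import *
from scipy.optimize import least_squares
c=snap('wrist','w15'); P=cloud(c); z=P[...,2]
b=P[(z>.12)&(z<.165)&(U>365)&(U<430)&(V>105)&(V<170)]
f=least_squares(lambda p:np.linalg.norm(b-p,axis=1)-.015,b.mean(0)-[0,0,.01],loss='soft_l1',f_scale=.001); print('ball',f.x,R.T@(f.x[:2]-o))
cv2.imwrite('pics/w15c.png',cv2.resize(c['image'][40:220,130:350,::-1],None,fx=3.3,fy=3.3))
"
```

```text
ball [0.5184 0.074  0.1387] [-0.0008 -0.0917]
```

View pics/w15c.png

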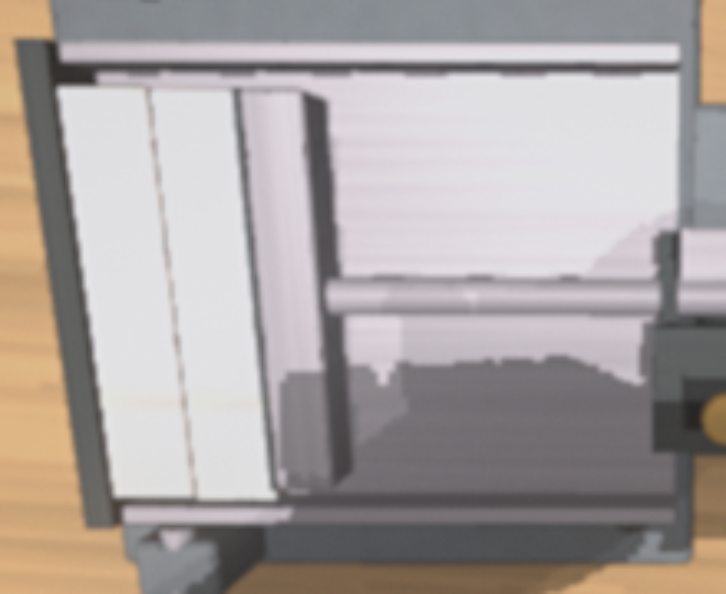

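The picture shows both bars flat, touching each other and the stop, with the follower against them. The ball is upright, at a pull of about 0.036.

```bash
python3 -c "
from plant import *
print(workorder.close_job())"
```

```text
the job is handed in; nothing more can be done
None
```

The job is done and handed in at about 33 s of the 72 s allowed. Both full-length bars are in the magazine, pressed together square against the stop by the follower.

**What I did:**
- Drew the follower back about 115 mm, swung the handle into the notch and let it hold there.
- Set both bars down until they touched the floor of the track, with about 9 N and 17 N of contact. I then slid the first one toward the stop with closed fingers, leaving about 10 mm to the stop, to make room for the second.
- Unhooked the handle, eased the follower forward in the grip until the stop took the load, then let go and backed off.

**Last checks:**
- The bars lie flat and touching, with no visible gap to the stop or follower.
- Stop, two bars and follower measure 87 mm in a row, against about 86 mm expected.
- The ball is upright and puts the pull at 0.036 to 0.037, against the expected 0.036.
- In the last scene picture the offcut, tub, rubbing block and jar look unmoved; I did not measure them again.

Nothing failed. The only disagreement was 2–3 mm between the networks' cutter origin and my depth measurements. I used the depth measurements, and the contact forces and later pictures agreed with them.

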